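# Centre-punch a marked bracket on the bench block

## Robot

A 6-joint arm with a two-finger parallel gripper is mounted at the origin on the work surface; the furniture and walls round the work are solid. World frame = base frame: x ahead of the robot, y to its left, z up, the work surface at z = 0. Lengths are in m, angles in degrees, forces in N, time in s.
With the tool pointing down it reaches from about 0.3 to 0.75 m from the base axis. Payload 8.5 kg.
Tool frame: the origin (TCP) lies midway between the tips of the shut fingers; the grasp point (between the pads) lies ctrl.grip_point_offset behind it (ctrl.grip_point_offset is the distance from the TCP to the grasp point, in m); y points along the fingers, x is the direction in which the jaws open and shut, and the axes are right-handed (so a half turn about y gives the same grasp; the last joint's range is limited). The gripper opens to 88 mm and grips with 3 to 60 N. Pads are 18 mm wide; open, the fingers measure 123 mm over their backs; the gripper's body (75 mm by 187 mm) begins 45 mm behind the grasp point.
Start: joints at [58.883, 21.807, 74.336, -0, 83.858, -12.336], TCP at [0.177, 0.521, 0.239] pointing down, gripper open.
Joint ranges: [-178.18, 178.18], [-50.72, 133.34], [12.68, 142.11], [-81.47, 261.47], [9.98, 163.14], [-165.26, 165.26]. Speed limits (degrees/s): [136.94, 136.94, 180, 180, 180, 180].

## Interface

Orientations are given as a 3x3 rotation matrix whose columns are the frame's x, y, z axes.
In Python, from rig import monitor, optics, finish_job, ctrl gives the robot as it stands.
- The arm moves only by the shell command python3 -m crank 'ROWS'. ROWS is JSON, a list that holds one entry, the list of rows, each a list of 7 numbers: the turn, a rotation vector about the tool's x, y, z in rad, then the shift along the tool's x, y, z in mm, then the opening, from -1 (shut) to 1 (fully open). A call has 1 to 10 rows; each row shifts and turns the commanded pose from where the row before left it, along the tool's axes as they then stand; what a row does not reach is not made up. A row lasts 1/8 s, in which the tool goes at most 62.5 mm and 10.7 degrees, less where a joint would pass 70% of its speed; a pose out of reach is approached as far as the arm can. A call with a gripper value outside its range is refused whole. The fingers move at their own pace and stop on an object; the grip force is fixed at half the most. Time passes only in rows, so rows that do not move let the fingers close. It gives the time, the measured TCP pose, the force and the opening at its end, in the units of the state.
- monitor.sense(): the state, without advancing time (a new reading comes with each control period).
- optics.get_image(name): name is "side" or "top"; returns a dict with "frame" (480x640x3 uint8, red, green, blue), "depth" (480x640 float32, m along the optical axis (not along the pixel's ray), 0 where there is no reading), "K" (3x3 intrinsics, pixels), "D" ([k1, k2, p1, p2, k3] as OpenCV has them; the pictures are not rectified), "camera_from_world" (4x4, takes a point from world to camera coordinates). Camera axes: x right, y down, z forward; pixel columns grow to the right and rows downward; lengths in m; the calibration is good to about 2 mm. A picture is of the moment at which its call begins.
- finish_job(): hands the job in, once; it reports no verdict.
The state is a dict: "t": time; "qpos": joint angles; "dq": joint speeds; "tau": joint torques, N m; "tool_pos": TCP position; "ee_rot": TCP orientation; "ft_force": force on the tool from outside, world axes, zero at the start; "torque": the same for the moment, N m; "opening": finger opening in m.
Only numpy, scipy, OpenCV 4.12 (cv2) and the standard library are available. Lean on these libraries where they do the work, as an engineer would, in place of code of your own. Each camera call takes 0.05 s, during which the arm holds its last target.

## Task

Set the angle bracket base-down on the middle of the round steel bench block, then take the spring-loaded centre punch and, holding it upright with its point on the crossing of the bracket's two black lines, press straight down until its spring snaps. Make no punch mark anywhere else, then put the punch back upright in its wooden stand, leaving the bracket on the block and not pushing the cream spool about.

Things in the scene. Friction and masses are not known exactly. Their poses are not given: they have to be found in the camera images.
- bracket: Loose aluminium angle bracket, about 0.2 kg. Base 75 (x) x 60 (y) x 8 mm; an upright flange 10 mm thick (x) and 60 mm wide (y) rises at the base's -x end to 45 mm above the underside, its mid-plane at x = -32.5 mm. Origin: centre of the base's underside; z up. Black cross lines on the base's upper face. Lies flange up on the worktop.
- cross (a point): The crossing of the two black lines on the upper face of the bracket's base: 12 mm from the base's centre on the side away from the flange (bracket frame x = +12, y = 0, z = 8 mm). The punch point may be up to 5 mm off it.
- bench_block: Round dark steel bench block, diameter 110 mm, 24 mm high, fixed. Origin: centre of its underside; its flat top is at z = 24 mm.
- stand: Wooden block 76 x 76 x 60 mm, fixed, with a vertical round through hole of 28 mm diameter in its middle, chamfered 3 mm. Origin: centre of its underside. The punch hangs in the hole by its collar.
- punch: Loose steel automatic centre punch, round, 106 mm, 0.2 kg. Origin: its point when out; z up to the cap. From the point: sprung tip dia. 8 mm to 30 mm; barrel dia. 22, tapered foot, to 50; collar dia. 34 to 56 (fingertips may push on it); knurled grip dia. 22 to 94; cap dia. 27 to 106. Starts upright in the stand, collar on its top, point 10 mm above the worktop; lift 50 mm to bring the point clear.
- point (a point): The point of the punch's sprung tip (it moves into the barrel with the tip).
- punch_tip (a joint): How far the sprung tip is pushed into the barrel, in m: 0 fully out, 0.012 hard stop. The force rises steeply to about 12 N near 4 mm, then lets go, falling to about 6 N at 9 mm and almost nothing at the stop. It counts as snapped past 7.5 mm; the tip springs out again when released.
- spool: Loose cream spool by the far edge of the worktop, 48 mm in diameter, 55 mm tall, a bystander standing on the worktop. Origin: centre of the underside.

How it is judged:
By the outcome, as a careful person would: the job done as asked, in the order asked, and still so for the second after the job is handed in, with the robot touching nothing.
It also fails if it takes over 67 s, if anything falls off the work surface, if the arm or the gripper's body presses on something with over 40 N, if the wrist force passes 120 N, or if a joint passes its speed limit or range.

## Working session

There is one attempt and no reset: what is moved stays moved. The work goes in short steps, Python scripts to look and compute and a shell command to move; the robot and the scene stay as the last step left them, time stands still between calls to the robot, and variables do not carry over. Pictures are saved under pics/ and viewed, and the job is handed in when it is done.

```bash
ls; mkdir -p pics
cat > h.py <<'E'
import numpy as np, cv2
from rig import monitor, optics, ctrl
def grab(name,tag):
    o=optics.get_image(name); cv2.imwrite(f'pics/{tag}.png',o['frame'][:,:,::-1]); np.savez(f'pics/{tag}.npz',**o); return o
def load(tag): return dict(np.load(f'pics/{tag}.npz'))
def ray(o,uv):
    uv=np.array(uv,float).reshape(-1,1,2)
    n=cv2.undistortPoints(uv,o['K'],o['D']).reshape(-1,2)
    T=o['camera_from_world'];R=T[:3,:3];c=-R.T@T[:3,3]
    return c,np.c_[n,np.ones(len(n))]@R
def plane(o,uv,z):
    c,d=ray(o,uv); return c+d*((z-c[2])/d[:,2])[:,None]
def proj(o,P):
    T=o['camera_from_world']; return cv2.projectPoints(np.array(P,float).reshape(-1,1,3),cv2.Rodrigues(T[:3,:3])[0],T[:3,3],o['K'],o['D'])[0].reshape(-1,2)
def cloud(o):
    v,u=np.mgrid[:480,:640]; uv=np.c_[u.ravel(),v.ravel()]
    n=cv2.undistortPoints(uv.astype(float).reshape(-1,1,2),o['K'],o['D']).reshape(-1,2)
    T=o['camera_from_world'];p=np.c_[n,np.ones(len(n))]*o['depth'].reshape(-1,1)
    return ((p-T[:3,3])@T[:3,:3]).reshape(480,640,3)
E
python3 - <<'E'
from h import *
print(monitor.sense()); print(ctrl.grip_point_offset)
for n in('top','side'):
    o=grab(n,n+'0'); T=o['camera_from_world'];print(n,-T[:3,:3].T@T[:3,3],T[:3,:3],o['K'])
E
```

```text
pics
{'t': 0.0, 'qpos': array([ 5.88804087e+01,  2.18383379e+01,  7.43849750e+01, -1.60711184e-03,
        8.38575176e+01, -1.23345021e+01]), 'dq': array([ 0.04189331,  0.07599078,  0.01136021,  0.11459628,  0.05126753,
       -0.11605283]), 'tau': array([ 3.13094730e-03, -4.37924266e+01, -2.24564499e+01,  7.15144747e-02,
        3.51392501e-02, -1.15685830e-04]), 'tool_pos': array([0.17695593, 0.52045225, 0.23816132]), 'ee_rot': array([[ 3.22015978e-01, -7.05242049e-04, -9.46733971e-01],
       [ 9.46733222e-01, -1.22215061e-03,  3.22016633e-01],
       [-1.38415117e-03, -9.99999004e-01,  2.74124053e-04]]), 'ft_force': array([ 0.51687693,  0.26827364, -0.38598274]), 'torque': array([ 0.02515153,  0.01415899, -0.02596614]), 'opening': 0.08795788645331211}
0.0187
top [0.48274752 0.05615272 0.88177809] [[ 0.00943135 -0.99985709 -0.01403053]
 [-0.99738114 -0.00839996 -0.07183531]
 [ 0.07170718  0.01467129 -0.99731782]] [[537.11494637   0.         323.69713966]
 [  0.         537.11494637 238.15485754]
 [  0.           0.           1.        ]]
side [0.27023403 0.74769519 0.48376617] [[-0.9115675  -0.41100853  0.0108025 ]
 [-0.21425433  0.45243786 -0.86567607]
 [ 0.35091278 -0.79143665 -0.500488  ]] [[560.80127209   0.         319.72461679]
 [  0.         560.80127209 243.35311105]
 [  0.           0.           1.        ]]
```

View pics/top0.png

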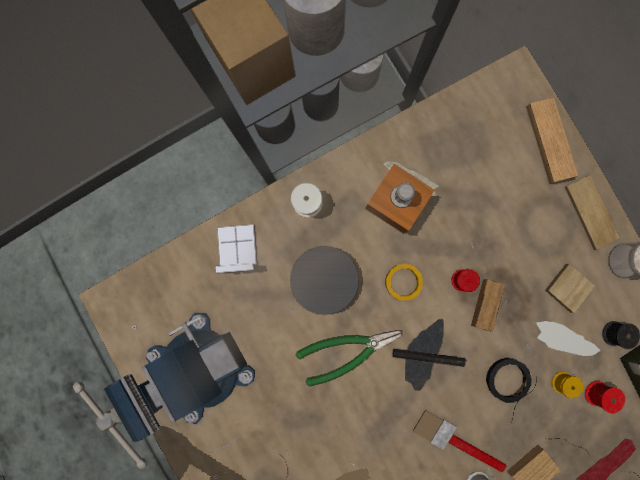

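View pics/side0.png

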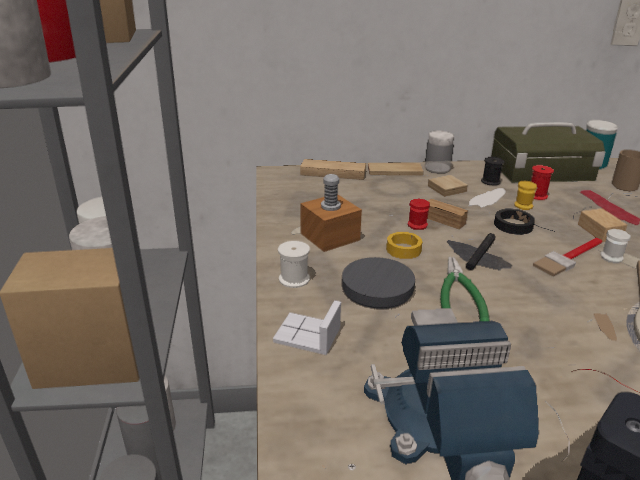

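The top view shows the bracket at about (238,249) with its flange on the lower edge (row 268). The block is at (326,280), the spool at (307,200) and the punch cap at (403,193) in the stand. The side view agrees, and the shelf stands behind the bracket and spool. Next I measure these positions.

Run:
```python
from h import *
for t in('top0','side0'):
    o=load(t); C=cloud(o); f=o['frame']; hsv=cv2.cvtColor(f,cv2.COLOR_RGB2HSV)
    X,Y,Z=C[...,0],C[...,1],C[...,2]
    print(t)
    # table check
    def box(mask,name,ztop=None):
        mask=mask.astype(np.uint8); n,l,s,c=cv2.connectedComponentsWithStats(mask)
        i=1+np.argmax(s[1:,4]); m=l==i
        cn=max(cv2.findContours(m.astype(np.uint8),0,1)[0],key=cv2.contourArea)
        print(name,s[i],'z',np.percentile(Z[m],[5,50,95]).round(4),'xy med',np.median(C[m],0).round(4))
        return m,cn
    v,u=np.mgrid[:480,:640]
    def win(a,b,c,d): return (u>a)&(u<b)&(v>c)&(v<d)
    if t=='top0':
        W=dict(br=(205,270,215,285),bl=(280,370,235,325),st=(360,445,155,240),sp=(285,330,178,222))
    else:
        W=dict(br=(265,350,295,360),bl=(335,420,255,312),st=(295,365,170,252),sp=(270,315,236,290))
    zr=dict(br=(.004,.012),bl=(.018,.03),st=(.05,.068),sp=(.048,.062))
    for k in W:
        w=win(*W[k]); m=w&(Z>zr[k][0])&(Z<zr[k][1])
        if k=='br': m&=(hsv[...,1]<60)
        mm,cn=box(m,k)
        P=np.c_[X[mm],Y[mm]].astype(np.float32); r=cv2.minAreaRect(P*1000); print('  rect mm',r)
    w=win(*W['br']); m=w&(Z>.04)&(Z<.05); print('flange',m.sum(),cv2.minAreaRect(np.c_[X[m],Y[m]].astype(np.float32)*1000) if m.sum()>5 else '')
    w=win(*W['st']); m=w&(Z>.1); print('punch hi',m.sum(),C[m].max(0),C[m].min(0)); m=w&(Z>.110);print(' cap',np.median(C[m],0), cv2.minEnclosingCircle(np.c_[X[m],Y[m]].astype(np.float32)*1000))
```

```text
top0
br [ 218  225   38   41 1369] z [0.0059 0.0084 0.0107] xy med [0.5329 0.212  0.0084]
  rect mm ((532.1890258789062, 212.32839965820312), (65.17073822021484, 59.34967803955078), 5.058976173400879)
bl [ 290  246   69   68 3653] z [0.0218 0.0243 0.0268] xy med [0.4776 0.0678 0.0243]
  rect mm ((478.47308349609375, 67.75901794433594), (106.93154907226562, 108.78759002685547), 0.7329866886138916)
st [ 367  164   67   67 2124] z [0.0578 0.0605 0.0645] xy med [ 0.603  -0.0475  0.0605]
  rect mm ((607.4061889648438, -50.86064910888672), (76.454833984375, 77.80276489257812), 57.27537155151367)
sp [291 183  31  31 723] z [0.0528 0.0554 0.0579] xy med [0.6042 0.0966 0.0554]
  rect mm ((604.0828247070312, 96.70574188232422), (46.893585205078125, 47.4234504699707), 45.95641326904297)
flange 233 ((495.0672607421875, 209.25059509277344), (10.491847038269043, 60.039756774902344), 2.8227360248565674)
punch hi 297 [0.61970221 0.05615272 0.88177809] [ 0.48274752 -0.06300489  0.10411637]
 cap [ 0.60549137 -0.04924493  0.11563712] ((548.9090576171875, -2.6467838287353516), 88.51409149169922)
side0
b
[... 373 characters left out ...]
54.41764831542969)
st [ 300  195   62   31 1025] z [0.0514 0.0581 0.0644] xy med [ 0.5956 -0.0364  0.0581]
  rect mm ((604.976806640625, -48.26340866088867), (79.39385986328125, 79.92758178710938), 57.1478385925293)
sp [278 241  32  18 445] z [0.0516 0.0532 0.0546] xy med [0.6003 0.1011 0.0532]
  rect mm ((601.341796875, 98.28997039794922), (46.73662567138672, 50.58085250854492), 28.0926513671875)
flange 246 ((492.19573974609375, 211.4371337890625), (10.396800994873047, 60.78532409667969), 5.267492771148682)
punch hi 190 [0.6172407  0.74769519 0.48376617] [ 0.27023403 -0.05792742  0.10002534]
 cap [ 0.60133768 -0.04268493  0.11359039] ((438.2451171875, 345.14984130859375), 436.2001647949219)
```

Run:
```python
from h import *
o=load('top0');f=o['frame'][:,:,::-1]
cv2.imwrite('pics/topz.png',cv2.resize(f[150:330,200:450],None,fx=3.2,fy=3.2,interpolation=2))
o=load('side0');f=o['frame'][:,:,::-1]
cv2.imwrite('pics/sidez.png',cv2.resize(f[160:360,260:440],None,fx=3,fy=3,interpolation=2))
```

```text
(no output)
```

View pics/topz.png

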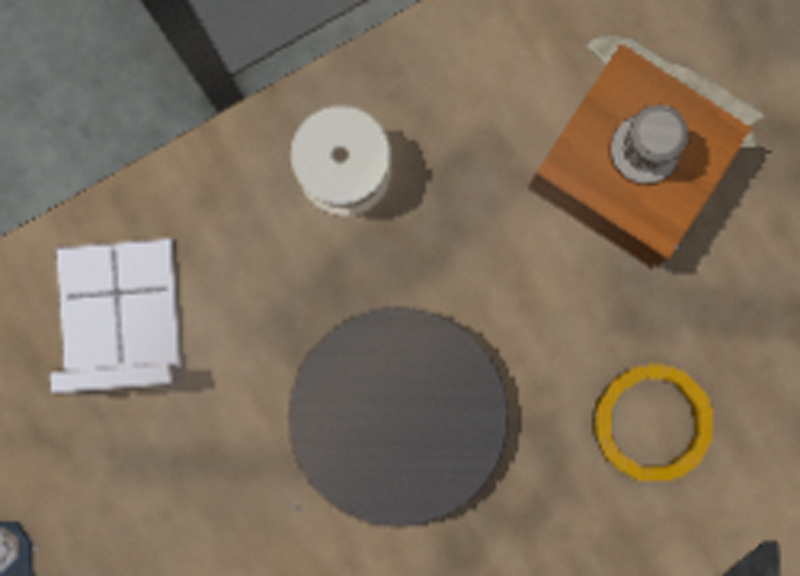

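View pics/sidez.png

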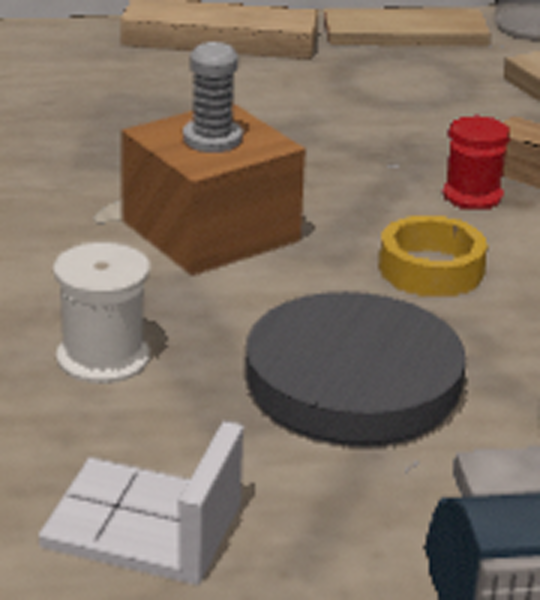

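Run:
```python
from h import *
for t in('top0','side0'):
    C=cloud(load(t)).reshape(-1,3); C=C[load(t)['depth'].ravel()>0]
    print(t)
    for y0 in np.arange(-.15,.6,.05):
        s=''
        for x0 in np.arange(.1,1.0,.05):
            m=(C[:,1]>=y0)&(C[:,1]<y0+.05)&(C[:,0]>=x0)&(C[:,0]<x0+.05)
            s+='%5s'%(int(1000*np.percentile(C[m,2],98)) if m.sum()>10 else '.')
        print('y%.2f'%y0,s)
```

```text
top0
y-0.15     3    2   13   10   14   15    3   47    3    3    3    3    3    3    3    .    . -189
y-0.10     2    2   10    9    5   15   20   22   20  113  117    4    3    3    .    .    . -190
y-0.05     1    3    2    3    3   15    3   22    3  110  116   61    3    3    .    . -190 -189
y0.00     1    3    3    3   14   15   26   27   26    4    3    3    3    .    . -193 -189  -13
y0.05     3    3    3    3   14   14   27   27   27   57   57    3    .    .    . -189   -6   -4
y0.10     2    3    3    3    3   13   25   26   25   56   57    3    .    . -190    6    6   -4
y0.15     3    3    3    3   71   81    3   46   11    9    3    .    .    . -189    8    9    9
y0.20     3    3    3  122  120   90    3   46   11   10    2    .    .  351  302    9    9    9
y0.25     3    3   17  132  132  129   35    3    3    3    .    .    .  365 -189    8    9    9
y0.30     3    3  129  132  131  131    3    3    3    .    .    . -793 -791 -788 -791    6    5
y0.35     .   35  103  131  132   12    3    3    3    .    .    . -790 -790 -790 -790 -791 -106
y0.40     .    .   64   8
[... 1126 characters left out ...]
2  304  375  403    5
y0.25     .    1    0  129  130  126   32    0    0    0    .    .    .  405  304  304  401    6
y0.30     .    1  128  129  129  128    0    0    0    .    .    .    .    .    .  304    1    4
y0.35     .    .  108  128  129   14    0    0    0    .    .    .    .    .    .    . -192 -135
y0.40     .    .    .    .   87    0    0    0    .    .    .    .    .    .    .    .    .    .
y0.45     .    .    .    .    .    .    .    .    .    .    .    .    .    .    .    .    .    .
y0.50     .    .    .    .    .    .    .    .    .    .    .    .    .    .    .    .    .    .
y0.55     .    .  345    .    .    .    .    .    .    .    .    .    .    .    .    .    .    .
```

Run:
```python
from h import *
for t in('top0','side0'):
    C=cloud(load(t)).reshape(-1,3)
    for y0 in np.arange(.1,.34,.02):
        r=[]
        for z in(.05,.07,.09,.11):
            m=(C[:,1]>=y0)&(C[:,1]<y0+.02)&(C[:,0]>.2)&(C[:,0]<.47)&(C[:,2]>z)&(C[:,2]<.3)
            r.append(round(np.percentile(C[m,0],99.5),3) if m.sum()>3 else None)
        print(t,round(y0,2),r)
```

```text
top0 0.1 [None, None, None, None]
top0 0.12 [None, None, None, None]
top0 0.14 [None, None, None, None]
top0 0.16 [None, None, None, None]
top0 0.18 [np.float64(0.368), np.float64(0.36), np.float64(0.355), None]
top0 0.2 [np.float64(0.393), np.float64(0.387), np.float64(0.386), None]
top0 0.22 [np.float64(0.392), np.float64(0.388), np.float64(0.381), np.float64(0.313)]
top0 0.24 [np.float64(0.379), np.float64(0.379), np.float64(0.368), np.float64(0.343)]
top0 0.26 [np.float64(0.384), np.float64(0.384), np.float64(0.381), np.float64(0.374)]
top0 0.28 [np.float64(0.374), np.float64(0.374), np.float64(0.374), np.float64(0.374)]
top0 0.3 [np.float64(0.363), np.float64(0.363), np.float64(0.363), np.float64(0.363)]
top0 0.32 [np.float64(0.351), np.float64(0.352), np.float64(0.352), np.float64(0.352)]
side0 0.1 [None, None, None, None]
side0 0.12 [None, None, None, None]
side0 0.14 [None, None, None, None]
side0 0.16 [None, None, None, None]
side0 0.18 [np.float64(0.355), np.float64(0.355), None, None]
side0 0.2 [np.float64(0.388), np.float64(0.386), None, None]
side0 0.22 [np.float64(0.389), np.float64(0.384), None, None]
side0 0.24 [np.float64(0.372), np.float64(0.372), np.float64(0.323), np.float64(0.323)]
side0 0.26 [np.float64(0.382), np.float64(0.382), np.float64(0.379), np.float64(0.353)]
side0 0.28 [np.float64(0.374), np.float64(0.374), np.float64(0.374), np.float64(0.371)]
side0 0.3 [np.float64(0.363), np.float64(0.363), np.float64(0.363), np.float64(0.362)]
side0 0.32 [np.float64(0.351), np.float64(0.351), np.float64(0.351), np.float64(0.351)]
```

```bash
python3 -m crank '[[[0,0.165,0,0,0,0,0.2],[0,0.165,0,0,0,0,0.2],[0,0.165,0,0,0,0,0.2],[0,0.165,0,0,0,0,0.2],[0,0.165,0,0,0,0,0.2],[0,0.165,0,0,0,0,0.2],[0,0.165,0,0,0,0,0.2]]]'
```

```text
t: 0.98
tool_pos: [0.177, 0.5206, 0.2384]
ee_rot: [[0.997, -0.0, -0.082], [0.082, -0.001, 0.997], [-0.001, -1.0, -0.001]]
ft_force: [-0.4, 0.1, -0.4]
opening: 0.0529
```

```bash
python3 -m crank '[[[0,0,0,29,0,-33.5,0.2],[0,0,0,29,0,-33.5,0.2],[0,0,0,29,0,-33.5,0.2],[0,0,0,29,0,-33.5,0.2],[0,0,0,29,0,-33.5,0.2],[0,0,0,29,0,-33.5,0.2],[0,0,0,29,0,-33.5,0.2],[0,0,0,29,0,-33.5,0.2],[0,0,0,29,0,-33.5,0.2],[0,0,0,29,0,-33.5,0.2]]]'; python3 -m crank '[[[0,0,0,0,40,0,0.2],[0,0,0,0,40,0,0.2],[0,0,0,0,40,0,0.2],[0,0,0,0,20,0,0.2],[0,0,0,0,0,0,0.2]]]'
python3 - <<'E'
from h import *
grab('top','top1');grab('side','side1');print(monitor.sense()['tool_pos'])
a=load('top1')['frame'][150:330,150:400];b=load('side1')['frame'][150:390,200:440]
cv2.imwrite('pics/c1.png',np.hstack([cv2.resize(a,(400,288)),cv2.resize(b,(400,400))[:288*1]])[:,:,::-1])
cv2.imwrite('pics/b1.png',cv2.resize(b,(600,600))[:,:,::-1])
E
```

```text
t: 2.22
tool_pos: [0.4962, 0.2113, 0.2384]
ee_rot: [[0.996, -0.001, -0.088], [0.088, -0.0, 0.996], [-0.001, -1.0, -0.0]]
ft_force: [0.6, 0.6, -1.0]
opening: 0.0526
t: 2.85
tool_pos: [0.4947, 0.2123, 0.0975]
ee_rot: [[0.996, -0.003, -0.088], [0.088, -0.001, 0.996], [-0.003, -1.0, -0.0]]
ft_force: [0.2, 0.3, 0.2]
opening: 0.0528
[0.49572752 0.21254679 0.09940144]
```

View pics/b1.png

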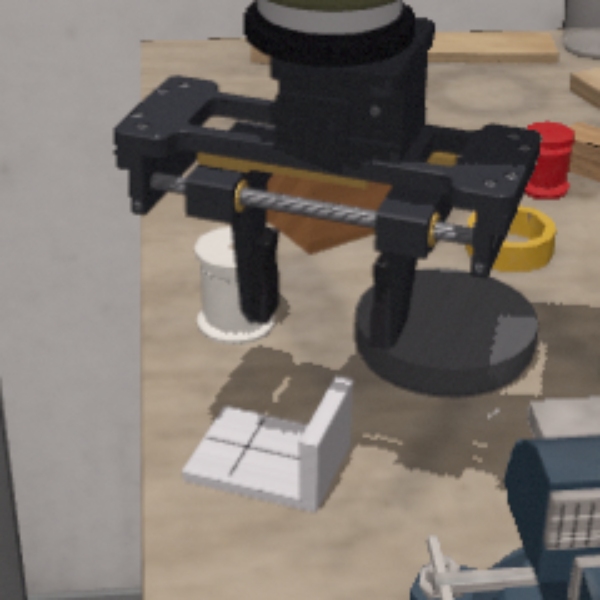

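View pics/top1.png

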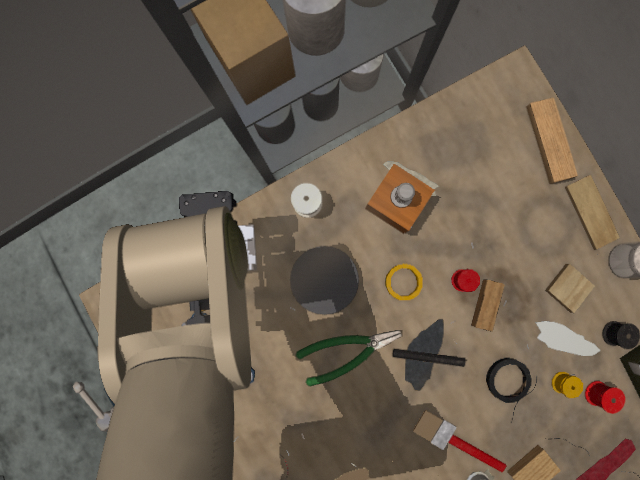

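The side view shows the gripper straddling above the flange, with finger tips near side px (305,277) and (354,288). The body runs along the jaw direction and is clear of the vise. The arm hides the bracket in the top view. I check the tip projections against the commanded pose.

Run:
```python
from h import *
o=load('side1');s=monitor.sense();R=s['ee_rot'];p=s['tool_pos'];print(p,s['qpos'])
for sg in(1,-1):
    for zz in (-.009,.009):
      print(proj(o,[p+sg*R[:,0]*(.0264)+R[:,2]*zz,p+sg*R[:,0]*(.0264+.0175)+R[:,2]*zz]).round(1).tolist())
v=o['frame'].max(2)
f=o['frame'][225:305,280:380];cv2.imwrite('pics/d1.png',cv2.resize(f,None,fx=7,fy=7,interpolation=0)[:,:,::-1])
```

```text
[0.49572752 0.21254679 0.09940144] [1.06246602e+01 2.89528015e+01 8.79532213e+01 8.86532568e-04
 6.30487612e+01 5.58236195e+00]
[[310.5, 269.8], [297.6, 267.2]]
[[305.5, 277.2], [292.4, 274.5]]
[[350.5, 277.8], [364.1, 280.5]]
[[346.3, 285.5], [360.2, 288.3]]
```

View pics/d1.png

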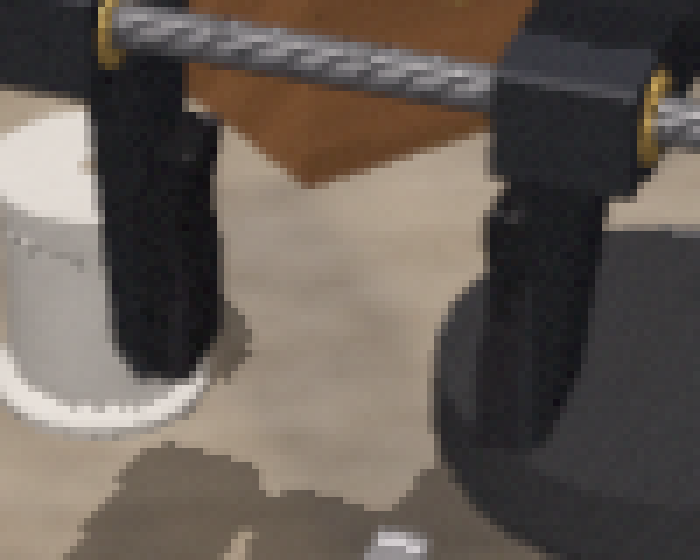

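```bash
python3 -m crank '[[[0,0,0,0,25,0,0.2],[0,0,0,0,25,0,0.2],[0,0,0,0,18,0,0.2],[0,0,0,0,8,0,0.2],[0,0,0,0,6.5,0,0.2],[0,0,0,0,0,0,0.2]]]'; python3 -m crank '[[[0,0,0,0,0,0,-0.3],[0,0,0,0,0,0,-0.6],[0,0,0,0,0,0,-1],[0,0,0,0,0,0,-1],[0,0,0,0,0,0,-1],[0,0,0,0,0,0,-1]]]'
```

```text
t: 3.7
tool_pos: [0.4956, 0.2125, 0.0166]
ee_rot: [[0.996, 0.001, -0.088], [0.088, 0.0, 0.996], [0.001, -1.0, 0.0]]
ft_force: [0.8, 0.1, 0.1]
opening: 0.0528
t: 4.45
tool_pos: [0.4951, 0.2125, 0.0162]
ee_rot: [[0.996, -0.001, -0.088], [0.088, -0.0, 0.996], [-0.001, -1.0, -0.0]]
ft_force: [-2.2, -0.3, 1.7]
opening: 0.0097
```

```bash
python3 -m crank '[[[0,0,0,0,-10,0,-1],[0,0,0,0,-20,0,-1],[0,0,0,0,-30,0,-1],[0,0,0,0,-10,0,-1],[0,0,0,-12,0,-28,-1],[0,0,0,-12,0,-28,-1],[0,0,0,-12,0,-28,-1],[0,0,0,-13,0,-28,-1],[0,0,0,-13,0,-27.5,-1],[0,0,0,0,0,0,-1]]]';python3 -m crank '[[[0,0,0,0,0,0,-1],[0,0,0,0,0,0,-1]]]'
python3 - <<'E'
from h import *
grab('top','top2');grab('side','side2');print(monitor.sense()['tool_pos'])
E
```

```text
t: 5.7
tool_pos: [0.4453, 0.0669, 0.086]
ee_rot: [[0.996, -0.001, -0.085], [0.085, -0.0, 0.996], [-0.001, -1.0, 0.0]]
ft_force: [0.2, 0.4, -1.6]
opening: 0.0094
t: 5.95
tool_pos: [0.4461, 0.0687, 0.0861]
ee_rot: [[0.996, 0.0, -0.089], [0.089, 0.0, 0.996], [0.0, -1.0, 0.0]]
ft_force: [-0.3, 0.1, -2.4]
opening: 0.0097
[0.44600537 0.06863219 0.08615345]
```

View pics/top2.png

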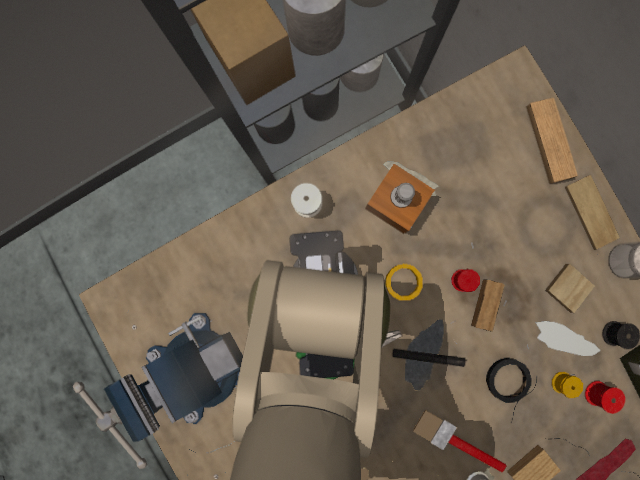

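View pics/side2.png

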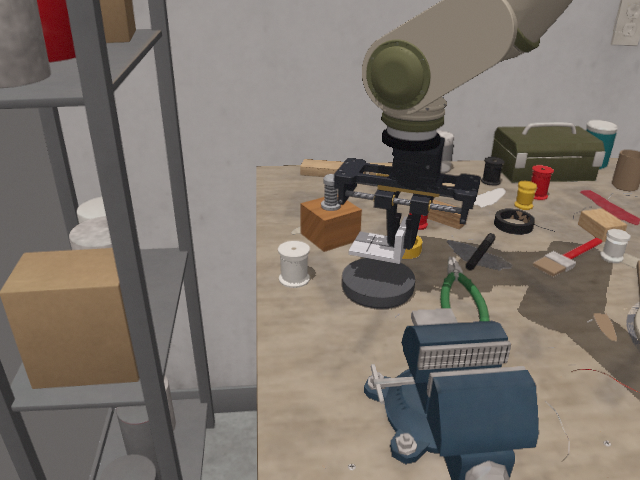

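The side view shows the bracket level in the jaws over the block, at about (380,245). I measure it against the block in that same view.

Run:
```python
from h import *
o=load('side2');C=cloud(o);h=cv2.cvtColor(o['frame'],cv2.COLOR_RGB2HSV)
v,u=np.mgrid[:480,:640]
m=(u>340)&(u<410)&(v>225)&(v<268)&(h[...,1]<45)&(h[...,2]>95)&(C[...,2]>.06)
b=m&(C[...,2]<.083)
P=C[b];print(len(P),np.percentile(P[:,2],[5,50,95]),cv2.minAreaRect(P[:,:2].astype(np.float32)*1000))
P=C[m];print(cv2.minAreaRect(P[:,:2].astype(np.float32)*1000))
x=o['frame'][215:310,330:430];cv2.imwrite('pics/e.png',cv2.resize(x,None,fx=6,fy=6,interpolation=0)[:,:,::-1])
```

```text
1034 [0.07061824 0.07614374 0.0777353 ] ((476.9561462402344, 70.04977416992188), (75.23819732666016, 64.38334655761719), 4.408988952636719)
((398.17315673828125, 396.8193054199219), (78.8820571899414, 742.769775390625), 13.971186637878418)
```

View pics/e.png

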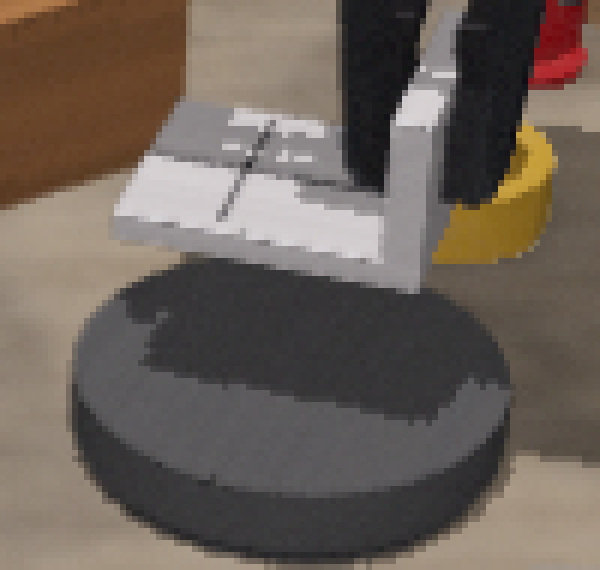

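```bash
python3 -m crank '[[[0,0,0,-2,15,0,-1],[0,0,0,0,15,0,-1],[0,0,0,0,8,0,-1],[0,0,0,0,4,0,-1],[0,0,0,0,2,0,-1],[0,0,0,0,1,0,-1],[0,0,0,0,0,0,-1],[0,0,0,0,0,0,-1]]]'
```

```text
t: 7.05
tool_pos: [0.444, 0.0679, 0.0414]
ee_rot: [[0.996, 0.0, -0.088], [0.088, -0.0, 0.996], [0.0, -1.0, -0.0]]
ft_force: [-0.6, 0.3, -2.7]
opening: 0.01
```

```bash
python3 -m crank '[[[0,0,0,0,1,0,-1],[0,0,0,0,0.5,0,-1],[0,0,0,0,0,0,-1],[0,0,0,0,0,0,-1]]]'
```

```text
t: 7.55
tool_pos: [0.444, 0.0679, 0.0402]
ee_rot: [[0.996, 0.001, -0.088], [0.088, -0.0, 0.996], [0.001, -1.0, -0.0]]
ft_force: [-2.1, 0.1, 5.2]
opening: 0.0102
```

```bash
python3 -m crank '[[[0,0,0,0,0,0,-0.6],[0,0,0,0,0,0,-0.3],[0,0,0,0,0,0,-0.1],[0,0,0,0,0,0,-0.1],[0,0,0,0,-20,0,-0.1],[0,0,0,0,-40,0,-0.1],[0,0,0,0,-40,0,-0.1],[0,0,0,0,-50,0,-0.1]]]'
python3 -m crank '[[[0,0,0,-10,-5,-40,-0.1],[0,0,0,-10,0,-40,-0.1],[0,0,0,0,0,-40,-0.1],[0,0,0,0,0,-30,-0.1],[0,0,0,0,0,0,-0.1]]]'
python3 - <<'E'
from h import *
grab('top','top3');grab('side','side3');print(monitor.sense()['tool_pos'],monitor.sense()['qpos'])
E
```

```text
t: 8.55
tool_pos: [0.4434, 0.0679, 0.1908]
ee_rot: [[0.996, -0.001, -0.088], [0.088, 0.0, 0.996], [-0.001, -1.0, 0.0]]
ft_force: [0.5, -0.3, 0.3]
opening: 0.0396
t: 9.18
tool_pos: [0.4372, -0.0846, 0.1946]
ee_rot: [[0.996, -0.0, -0.085], [0.085, 0.0, 0.996], [-0.0, -1.0, 0.0]]
ft_force: [-0.0, -0.4, -0.1]
opening: 0.0397
[ 0.43691317 -0.08272812  0.19460868] [-2.60528145e+01  1.37567214e+01  9.43854502e+01  1.68612538e-02
  7.18942120e+01 -3.10790913e+01]
```

View pics/top3.png

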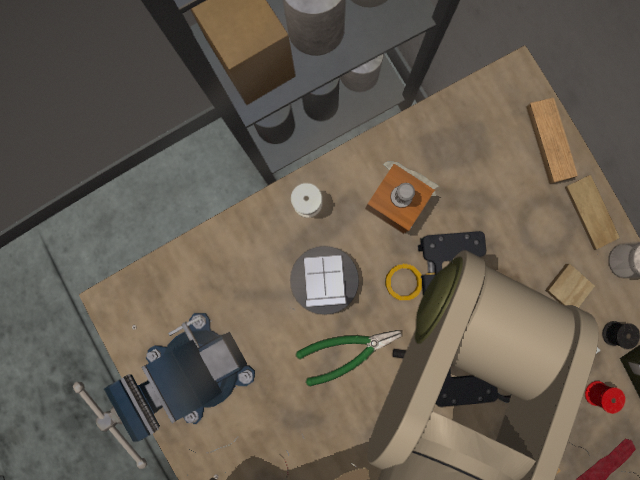

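View pics/side3.png

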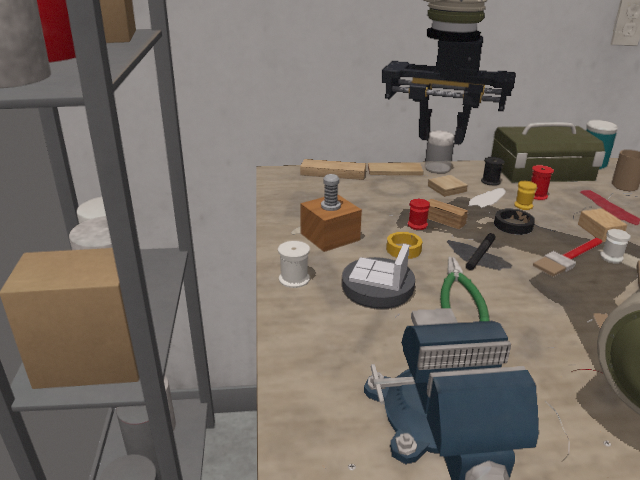

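The bracket sits centrally on the block, around top px (324,280), with the cross near (323,271) in the top view and (377,271) in the side view. Next I measure the cross and the punch axis.

```bash
cat > cross.py <<'E'
from h import *
def cross(tag,win,thr=25):
    o=load(tag);g=cv2.cvtColor(o['frame'],cv2.COLOR_RGB2GRAY)
    a,b,c,d=win; G=g[c:d,a:b]
    bh=cv2.morphologyEx(G,cv2.MORPH_BLACKHAT,np.ones((7,7),np.uint8))
    # restrict to inside bright base
    br=cv2.morphologyEx((G>120).astype(np.uint8),cv2.MORPH_CLOSE,np.ones((7,7)));br=cv2.erode(br,np.ones((5,5)))
    w=(bh>thr)&(br>0); vs,us=np.nonzero(w)
    # points in world at z .032
    P=plane(o,np.c_[us+a,vs+c],.032)
    return o,P,np.c_[us+a,vs+c],bh[w]
E
python3 - <<'E'
from cross import *
for t,w in(('top3',(303,346,254,307)),('side3',(350,412,255,295))):
    o,P,uv,_=cross(t,w); print(t,len(P))
    # two lines in world: directions at yaw th (bracket x) and th+90; fit by robust offsets
    best=None
    for th in np.deg2rad(np.arange(0,10,.5)):
        x=P[:,0]*np.cos(th)+P[:,1]*np.sin(th); y=-P[:,0]*np.sin(th)+P[:,1]*np.cos(th)
        hx,ex=np.histogram(x,np.arange(x.min()-.002,x.max()+.002,.002));hy,ey=np.histogram(y,np.arange(y.min()-.002,y.max()+.002,.002))
        s=hx.max()+hy.max()
        if best is None or s>best[0]:
            xc=ex[hx.argmax()]+.001;yc=ey[hy.argmax()]+.001
            xc=np.mean(x[abs(x-xc)<.002]);yc=np.mean(y[abs(y-yc)<.002])
            best=(s,np.rad2deg(th),xc*np.cos(th)-yc*np.sin(th),xc*np.sin(th)+yc*np.cos(th))
    print(best, proj(o,[best[2],best[3],.032]))
    C=cloud(o);Z=C[...,2]
    v,u=np.mgrid[:480,:640]
    W=(385,425,175,215) if t=='top3' else (318,345,170,215)
    w=(u>W[0])&(u<W[1])&(v>W[2])&(v<W[3])&(o['depth']>0)
    hi=w&(Z>.105)&(Z<.13)
    us,vs=np.nonzero(hi)[1],np.nonzero(hi)[0]
    print('cap px',len(us),us.min(),us.max(),vs.min(),vs.max(), plane(o,[[us.mean(),vs.mean()]],.116), cv2.minEnclosingCircle(C[hi][:,:2].astype(np.float32)*1000))
    co=w&(Z>.061)&(Z<.07); print('collar',co.sum(),cv2.minEnclosingCircle(C[co][:,:2].astype(np.float32)*1000))
a=load('top3')['frame'][160:320,280:440];b=load('side3')['frame'][170:310,300:440]
cv2.imwrite('pics/z3.png',np.hstack([cv2.resize(a,(400,400)),cv2.resize(b,(400,400))])[:,:,::-1])
E
```

```text
top3 604
(np.int64(146), np.float64(0.5), np.float64(0.4376728499007232), np.float64(0.03477894604089453)) [[344.5612768  305.55564394]]
cap px 273 396 414 183 200 [[ 0.60615631 -0.04978666  0.116     ]] ((607.01953125, -50.516841888427734), 13.373017311096191)
collar 457 ((608.72265625, -53.19989013671875), 38.836021423339844)
side3 257
(np.int64(61), np.float64(4.5), np.float64(0.48654158683622456), np.float64(0.07155354360680735)) [[370.49099393 269.34265379]]
cap px 140 323 338 174 184 [[ 0.59851943 -0.03348972  0.116     ]] ((604.0298461914062, -46.9365119934082), 13.4093656539917)
collar 123 ((604.6796875, -48.18212890625), 18.208101272583008)
```

View pics/z3.png

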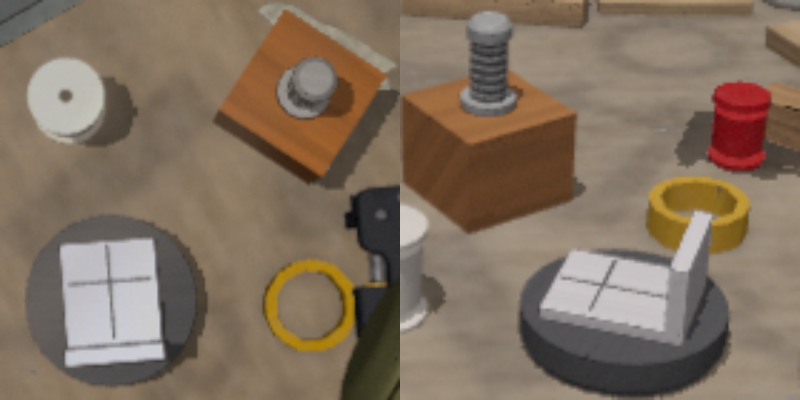

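Run:
```python
from h import *
for t,p in(('top3',(324,272)),('side3',(373,269))):
    o=load(t);g=cv2.cvtColor(o['frame'],cv2.COLOR_RGB2GRAY)
    c=np.array([[p]],np.float32)
    c=cv2.cornerSubPix(g,c,(5,4),(-1,-1),(3,50,.01)).reshape(2)
    print(t,c,plane(o,[c],.032))
    C=cloud(o);m=np.zeros(g.shape,bool)
    W=(300,350,250,310) if t=='top3' else (345,415,240,300)
    m[W[2]:W[3],W[0]:W[1]]=1
    f=m&(C[...,2]>.062)&(C[...,2]<.074)&(g>90); print('flange',f.sum(),cv2.minAreaRect(C[f][:,:2].astype(np.float32)*1000))
    f=m&(C[...,2]>.027)&(C[...,2]<.036)&(g>120); print('base',f.sum(),cv2.minAreaRect(C[f][:,:2].astype(np.float32)*1000))
```

```text
top3 [323.522   272.20657] [[0.4899017  0.06842152 0.032     ]]
flange 245 ((445.3309631347656, 64.52742004394531), (9.666970252990723, 59.29071807861328), 5.229645729064941)
base 1526 ((482.9700622558594, 68.15547180175781), (66.33262634277344, 59.74701690673828), 5.033261299133301)
side3 [370.42612 269.50342] [[0.48647842 0.07201458 0.032     ]]
flange 185 ((442.71551513671875, 66.6160888671875), (10.354618072509766, 61.04325866699219), 4.898334503173828)
base 958 ((475.3933410644531, 69.98722839355469), (75.9033203125, 63.02831268310547), 3.1728007793426514)
```

```bash
python3 -m crank '[[[0,0,0,30,0,4,0.15],[0,0,0,40,0,5,0.15],[0,0,0,40,0,5,0.15],[0,0,0,40,0,5,0.15],[0,0,0,21,0,0,0.15],[0,0,0,0,0,0,0.15],[0,0,0,0,0,0,0.15]]]'
python3 - <<'E'
from h import *
grab('side','side4');grab('top','top4');print(monitor.sense()['tool_pos'])
b=load('side4')['frame'][60:260,240:440]
cv2.imwrite('pics/b4.png',cv2.resize(b,(600,600))[:,:,::-1])
o=load('side4');s=monitor.sense();R=s['ee_rot'];p=s['tool_pos']
print(proj(o,[p,[.6055,-.0487,.116]]))
E
```

```text
t: 10.15
tool_pos: [0.605, -0.0485, 0.1947]
ee_rot: [[0.996, -0.001, -0.089], [0.089, 0.0, 0.996], [-0.001, -1.0, 0.0]]
ft_force: [0.3, -0.4, 0.2]
opening: 0.0508
[ 0.60504591 -0.04900858  0.19505017]
[[331.70574544 129.20134851]
 [330.38352554 174.96655416]]
```

View pics/b4.png

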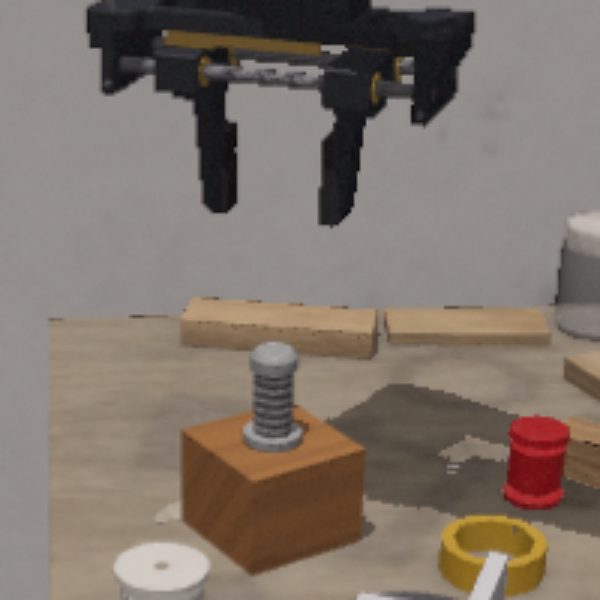

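View pics/top4.png

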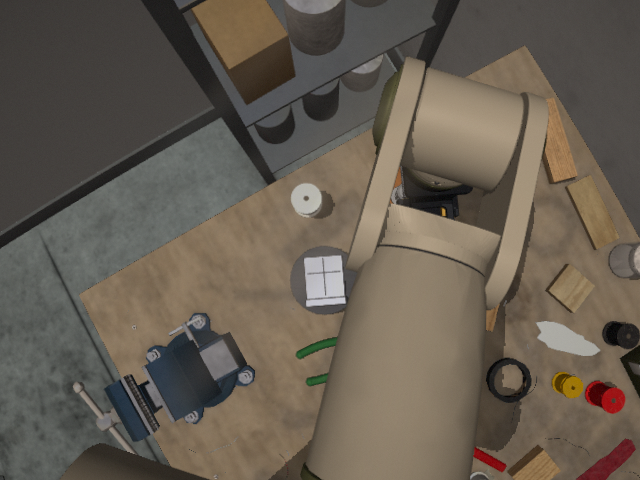

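The side view shows the open fingers centred over the punch: finger midpoint px 332, cap px 331. Now I descend and grip.

```bash
python3 -m crank '[[[0,0,0,0,25,0,0.15],[0,0,0,0,30,0,0.15],[0,0,0,0,30,0,0.15],[0,0,0,0,22,0,0.15],[0,0,0,0,12,0,0.15],[0,0,0,0,8,0,0.15],[0,0,0,0,0,0,0.15]]]'; python3 -m crank '[[[0,0,0,0,0,0,-0.2],[0,0,0,0,0,0,-0.4],[0,0,0,0,0,0,-1],[0,0,0,0,0,0,-1],[0,0,0,0,0,0,-1],[0,0,0,0,0,0,-1]]]'
python3 - <<'E'
from h import *
o=grab('side','side5');print(monitor.sense()['tool_pos'])
b=o['frame'][120:270,270:420]
cv2.imwrite('pics/b5.png',cv2.resize(b,(600,600))[:,:,::-1])
E
```

```text
t: 11.12
tool_pos: [0.6058, -0.0494, 0.0679]
ee_rot: [[0.996, 0.0, -0.088], [0.088, -0.0, 0.996], [0.0, -1.0, -0.0]]
ft_force: [0.1, 0.4, 0.4]
opening: 0.0511
t: 11.88
tool_pos: [0.606, -0.0493, 0.0681]
ee_rot: [[0.996, 0.001, -0.088], [0.088, -0.0, 0.996], [0.001, -1.0, -0.0]]
ft_force: [-0.5, -0.5, 4.4]
opening: 0.0247
[ 0.60598395 -0.04937544  0.06809152]
```

View pics/b5.png

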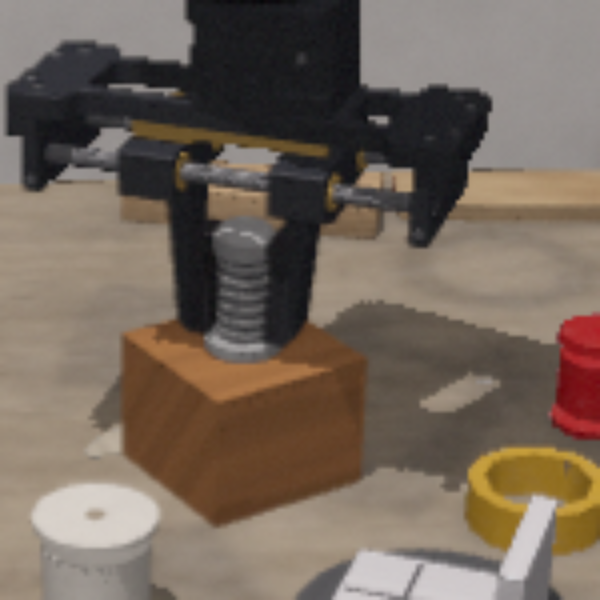

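The opening is 24.7 mm rather than the expected 22, with an upward force of 4.4 N. The pads' upper ends are probably catching the cap's lower edge. I open slightly, drop the tips onto the collar and grip again.

```bash
python3 -m crank '[[[0,0,0,0,0,0,-0.2],[0,0,0,0,0,0,-0.2],[0,0,0,0,0.8,0,-0.2],[0,0,0,0,0.8,0,-0.2],[0,0,0,0,0,0,-0.2],[0,0,0,0,0,0,-0.2]]]'; python3 -m crank '[[[0,0,0,0,0,0,-0.5],[0,0,0,0,0,0,-1],[0,0,0,0,0,0,-1],[0,0,0,0,0,0,-1],[0,0,0,0,0,0,-1],[0,0,0,0,0,0,-1]]]'
```

```text
t: 12.68
tool_pos: [0.6058, -0.0493, 0.0661]
ee_rot: [[0.996, -0.0, -0.088], [0.088, 0.0, 0.996], [-0.0, -1.0, 0.0]]
ft_force: [0.5, -0.4, 1.0]
opening: 0.0351
t: 13.42
tool_pos: [0.606, -0.0494, 0.0665]
ee_rot: [[0.996, 0.001, -0.088], [0.088, -0.0, 0.996], [0.001, -1.0, -0.0]]
ft_force: [-1.8, -0.3, 5.6]
opening: 0.0249
```

```bash
python3 -m crank '[[[0,0,0,0,0,0,-1],[0,0,0,0,0,0,-1],[0,0,0,0,0,0,-1]]]'
python3 - <<'E'
from h import *
o=grab('side','side6');s=monitor.sense();print(s['tool_pos'],s['opening'],s['ft_force'],s['torque'])
b=o['frame'][140:230,290:380]
cv2.imwrite('pics/b6.png',cv2.resize(b,(600,600),interpolation=2)[:,:,::-1])
R=s['ee_rot'];p=s['tool_pos']
print(proj(o,[p,p-R[:,1]*.0187,p-R[:,1]*.0374,[.6055,-.049,.066],[.6055,-.049,.104],[.6055,-.049,.116]]))
E
```

```text
t: 13.8
tool_pos: [0.606, -0.0494, 0.0664]
ee_rot: [[0.996, 0.0, -0.088], [0.088, -0.0, 0.996], [0.0, -1.0, -0.0]]
ft_force: [-0.9, -0.2, 6.6]
opening: 0.0249
[ 0.60598145 -0.0494009   0.06644009] 0.02505197040736868 [-1.62695704  0.35482805  6.56892507] [-0.10125082  0.14757927 -0.0028034 ]
[[329.70509437 201.6118365 ]
 [329.92542431 191.64338007]
 [330.1495284  181.48375733]
 [329.86565752 201.98966283]
 [330.31102304 181.52958595]
 [330.45487183 174.90258657]]
```

View pics/b6.png

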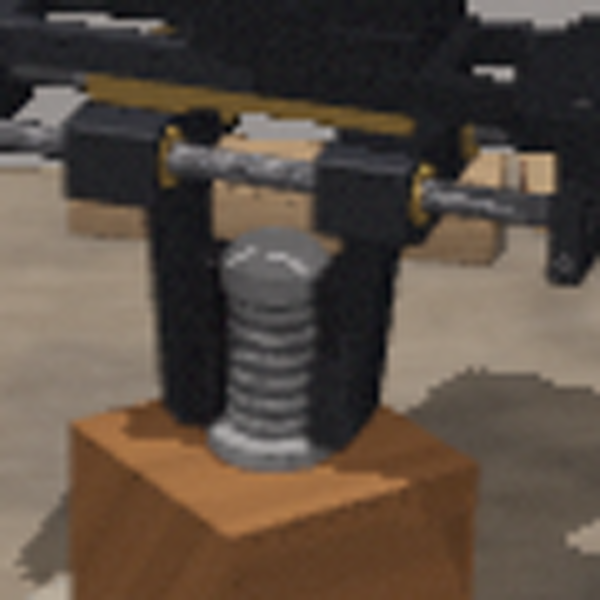

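Run:
```python
from h import *
for t in('side3','side5','side6'):
    o=load(t);g=o['frame'].astype(int);gr=g.mean(2)
    C=cloud(o)
    print(t)
    for v in range(174,212,2):
        r=gr[v,312:352]; print(v,' '.join('%3d'%x for x in r))
```

```text
side3
174  93  93  96  94  95  97  97  98  96  95  96  96  95  97 102 125 128 156 167 168 149 145 132 112 105  98  94  96  95  95  95  96  96  95  98 100 100  92  96  93
176 110 107 106 110 103 101  94  83  90  87  84  90 104 144 154 155 155 156 157 156 155 154 154 156 157 130 101  91  91  94  95  94  94  95  96  94  93  96  96  93
178 130 130 130 131 130 129 129 129 130 131 130 127 137 143 147 154 159 161 158 158 158 161 160 150 143 135 129 112 106 108 109 100  99  94  95  84  84  88  88  86
180 130 129 130 131 131 130 131 131 131 130 130 106  99 124 138 152 157 156 156 158 156 150 148 145 136 119  85 105 122 127 128 128 128 129 130 129 129 131 132 129
182 133 135 133 133 133 134 134 135 137 135 135 109  94  96 100 104 106 107 102 103  87  98  99  96  91  82  73 114 137 139 139 139 136 137 139 136 135 134 134 133
184 132 133 134 136 135 137 137 137 138 137 135 135 117  87  99 101  99 102 103 104  99  95  88  78  79  81 132 139 139 139 139 139 138 140 139 139 138 137 135 136
186 134 136 134 134 132 133 132 131 133 132 134 135 109  78  70  78  60  59  50  45  48  57  66  63  72  85 13
[... 7565 characters left out ...]
  37  30  29  24  35  65  70  71  70  73  77
204  73  73  72  72  70  69  64  64  52  88 152 164 148 103  82  92  94  87 101 104 101  89  76  51  35  31  31  32  34  37  35  27  57  68  70  71  72  72  73  74
206 117 118 117 117 116  90  79  81  75  88  96 118 148 157 159 162 161 147 144 145 160 164 162 144  80  41  38  32  34  36  47  69  73  72  71  71  74  74  76  75
208 116 116 114 114 112 108 107 110 111 101  85  98 103 109 112 114 112 106  93 106 110  91  99 102  90  80  79  68  72  73  74  75  73  74  73  73  71  68  68  66
210 109 109 111 111 113 112 116 116 114 116 117 115 117 110  98 102  98 100 101 103 100  95  95 101 102 114 116 117  87  78  76  78  76  77  76  70  71  70  73  73
```

The punch isn't tilted in the image: its cap and ring edges are in the same columns as before. I do a small lift while it is still guided by the hole, to test the grip.

```bash
python3 -m crank '[[[0,0,0,0,-3,0,-1],[0,0,0,0,-6,0,-1],[0,0,0,0,-6,0,-1],[0,0,0,0,0,0,-1],[0,0,0,0,0,0,-1]]]'
python3 - <<'E'
from h import *
o=grab('side','side7');s=monitor.sense();print(s['tool_pos'],s['opening'],s['ft_force'],s['torque'])
b=o['frame'][130:220,290:380]
cv2.imwrite('pics/b7.png',cv2.resize(b,(600,600),interpolation=2)[:,:,::-1])
E
```

```text
t: 14.48
tool_pos: [0.6057, -0.0493, 0.081]
ee_rot: [[0.996, -0.0, -0.088], [0.088, 0.0, 0.996], [-0.0, -1.0, 0.0]]
ft_force: [0.7, -0.2, -1.3]
opening: 0.0248
[ 0.60568592 -0.0492654   0.08096044] 0.02452393760706459 [-0.00714429 -0.0061579  -1.72386704] [-0.0302214   0.04366663 -0.03344726]
```

View pics/b7.png

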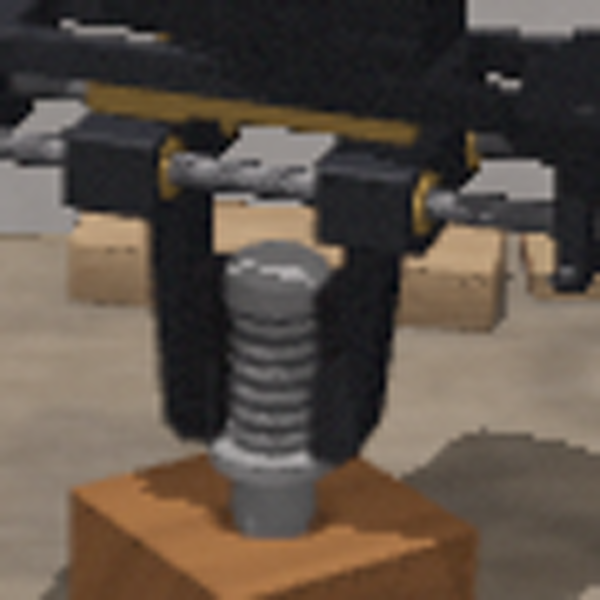

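```bash
python3 -m crank '[[[0,0,0,0,-15,0,-1],[0,0,0,0,-25,0,-1],[0,0,0,0,-30,0,-1],[0,0,0,0,-15,0,-1],[0,0,0,-21,0,26,-1],[0,0,0,-22,0,26,-1],[0,0,0,-22,0,26,-1],[0,0,0,-22,0,26,-1],[0,0,0,-20,0,25,-1],[0,0,0,0,0,0,-1]]]';  python3 -m crank '[[[0,0,0,0,30,0,-1],[0,0,0,0,22,0,-1],[0,0,0,0,8,0,-1],[0,0,0,0,0,0,-1],[0,0,0,0,0,0,-1]]]'
python3 - <<'E'
from h import *
o=grab('side','side8');s=monitor.sense();print(s['tool_pos'],s['opening'],s['ft_force'],s['torque'])
b=o['frame'][165:315,300:450]
cv2.imwrite('pics/b8.png',cv2.resize(b,(600,600),interpolation=2)[:,:,::-1])
grab('top','top8')
E
```

```text
t: 15.78
tool_pos: [0.4866, 0.0709, 0.1665]
ee_rot: [[0.996, -0.001, -0.09], [0.09, 0.0, 0.996], [-0.001, -1.0, 0.0]]
ft_force: [1.1, -1.0, -1.6]
opening: 0.0246
t: 16.4
tool_pos: [0.4885, 0.0696, 0.1069]
ee_rot: [[0.996, 0.001, -0.088], [0.088, -0.0, 0.996], [0.001, -1.0, -0.0]]
ft_force: [-0.1, -0.3, -2.1]
opening: 0.025
[0.4884166  0.06964517 0.10691596] 0.025025162194055626 [ 0.22136979  0.72499282 -0.79779097] [-0.10114981  0.00504565 -0.01632222]
```

View pics/b8.png

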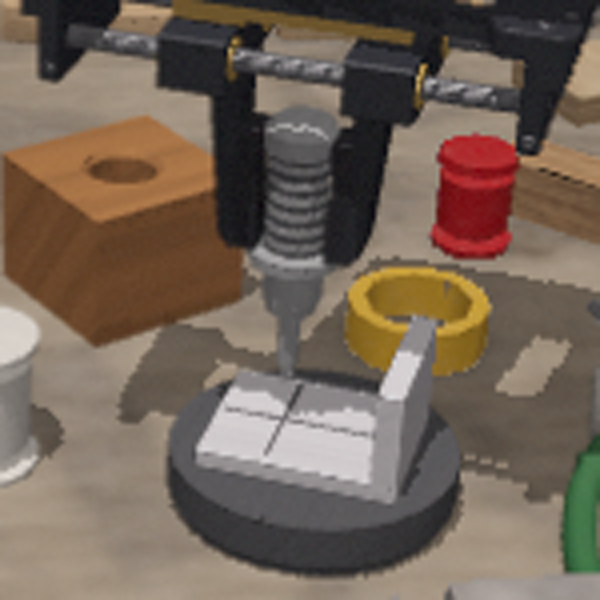

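View pics/top8.png

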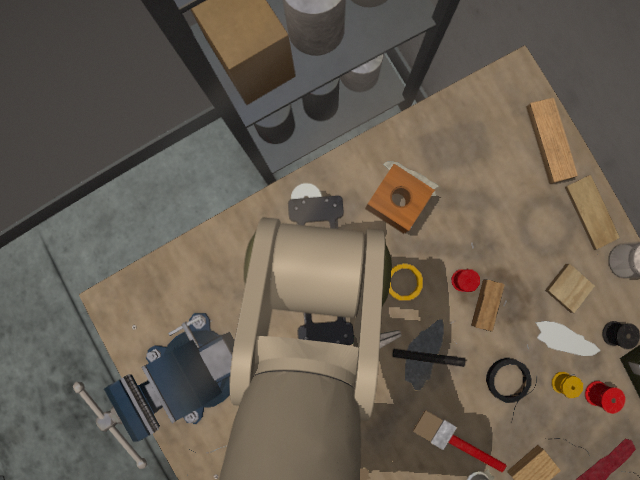

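The punch is over the bracket with its cap at side px (375,196) and its point at (372.5,259). The top view is hidden by the arm. I check lean and offset using the ray and depth.

```bash
cat > axis.py <<'E'
import sys
from h import *
def axis(tag,p,win):
    o=load(tag);C=cloud(o);f=o['frame'].astype(int);g=f.mean(2);sat=f.max(2)-f.min(2)
    T=o['camera_from_world']
    a,b,c,d=win
    out=[]
    for v in range(c,d):
        # expected axis height at row: nearest vertical line
        row=[u for u in range(a,b) if g[v,u]>45 and sat[v,u]<25 and o['depth'][v,u]>0 and np.hypot(*(C[v,u,:2]-p[:2]))<.035 and C[v,u,2]>p[2]-.06]
        if len(row)<4: continue
        row=np.array(row);um=(row.min()+row.max())/2
        P=C[v,row]; out.append((v,um,len(row),*np.median(P,0)))
    return o,np.array(out)
if __name__=='__main__':
    tag=sys.argv[1];s=monitor.sense();p=s['tool_pos'];L=list(map(int,sys.argv[2:6]))
    o,A=axis(tag,p,L)
    for r in A[::3]:
        # expected u of vertical axis at TCP xy, at same v
        zs=np.linspace(p[2]-.065,p[2]+.065,131);pp=proj(o,np.c_[np.full(131,p[0]),np.full(131,p[1]),zs])
        ue=np.interp(-r[0],-pp[:,1],pp[:,0]) if pp[0,1]<pp[-1,1] else np.interp(r[0],pp[::-1,1],pp[::-1,0])
        print(int(r[0]),r[1],int(r[2]),'exp u %.1f'%ue,'P',r[3:].round(4))
E
python3 axis.py side8 358 392 185 262
python3 - <<'E'
from h import *
o=load('side8');p=monitor.sense()['tool_pos']
print(proj(o,[[p[0],p[1],p[2]-.0565],[p[0],p[1],.032],[.4865,.072,.032]]))
E
```

```text
185 380.0 9 exp u 375.3 P [0.4723 0.097  0.1819]
194 374.5 16 exp u 374.7 P [0.4884 0.0701 0.1547]
197 374.0 22 exp u 374.5 P [0.4851 0.0776 0.1535]
200 374.5 18 exp u 374.3 P [0.4843 0.0808 0.1511]
203 374.0 17 exp u 374.1 P [0.4844 0.0818 0.1468]
206 374.0 17 exp u 373.9 P [0.4842 0.0784 0.1407]
209 374.5 16 exp u 373.7 P [0.4836 0.0788 0.1365]
212 374.5 16 exp u 373.5 P [0.4833 0.0798 0.1319]
215 373.5 16 exp u 373.3 P [0.4843 0.0793 0.1271]
218 373.5 16 exp u 373.1 P [0.4842 0.0788 0.1221]
221 373.0 15 exp u 372.9 P [0.485  0.0798 0.1178]
224 372.5 16 exp u 372.7 P [0.4853 0.079  0.1124]
227 370.5 19 exp u 372.5 P [0.4867 0.0802 0.1083]
230 375.0 22 exp u 372.3 P [0.4841 0.0824 0.1051]
233 373.5 18 exp u 372.1 P [0.4813 0.0849 0.1016]
236 372.5 16 exp u 371.9 P [0.4844 0.0796 0.0931]
239 372.5 14 exp u 371.7 P [0.4836 0.0799 0.0887]
242 372.5 12 exp u 371.5 P [0.4834 0.0793 0.0836]
245 372.0 5 exp u 371.3 P [0.4859 0.0734 0.075 ]
248 371.5 6 exp u 371.2 P [0.4864 0.0734 0.0695]
251 371.5 6 exp u 371.0 P [0.486  0.0747 0.0652]
254 371.0 5 exp u 370.8 P [0.4869 0.0738 0.0598]
[[370.49033239 258.01765302]
 [369.79814129 268.46404386]
 [370.4158157  269.49531667]]
```

Grip point, barrel and tip depths line up, so the punch is upright. Direct ray and displacement estimates put the point within about 0–2 mm of the cross. I nudge +0.9 mm in y, then lower slowly.

```bash
python3 -m crank '[[[0,0,0,0,6,0.9,-1],[0,0,0,0,6,0,-1],[0,0,0,0,3,0,-1],[0,0,0,0,0,0,-1],[0,0,0,0,0,0,-1]]]'
python3 - <<'E'
from h import *
o=grab('side','side9');s=monitor.sense();print(s['tool_pos'],s['opening'],s['ft_force'],s['torque'])
b=o['frame'][225:295,335:405]
cv2.imwrite('pics/b9.png',cv2.resize(b,(560,560),interpolation=2)[:,:,::-1])
E
```

```text
t: 17.12
tool_pos: [0.4879, 0.0707, 0.0912]
ee_rot: [[0.996, 0.0, -0.088], [0.088, -0.0, 0.996], [0.0, -1.0, -0.0]]
ft_force: [0.5, -0.5, -2.4]
opening: 0.0249
[0.48792113 0.07063737 0.09127425] 0.024941884019246154 [-0.24964013  0.15830354 -2.01803967] [-0.07432333  0.08816079 -0.01627528]
```

View pics/b9.png

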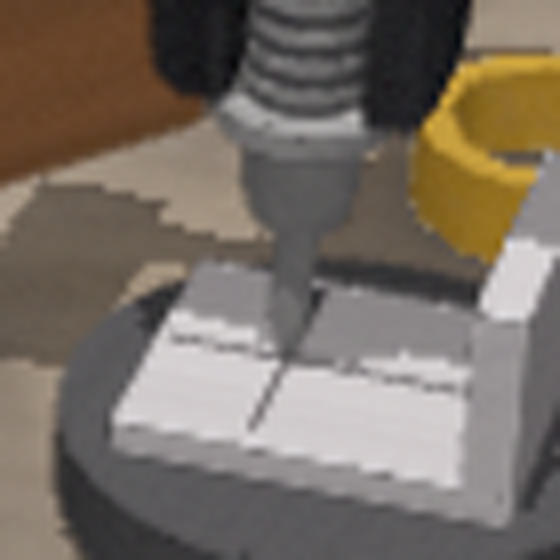

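```bash
python3 -m crank '[[[0,0,0,0,1.5,0,-1],[0,0,0,0,1,0,-1],[0,0,0,0,0,0,-1],[0,0,0,0,0,0,-1]]]'
python3 - <<'E'
from h import *
o=grab('side','side10');s=monitor.sense();print(s['tool_pos'],s['opening'],s['ft_force'],s['torque'])
b=o['frame'][240:290,345:395]
cv2.imwrite('pics/b10.png',cv2.resize(b,(600,600),interpolation=0)[:,:,::-1])
E
```

```text
t: 17.68
tool_pos: [0.4878, 0.0707, 0.0887]
ee_rot: [[0.996, 0.0, -0.088], [0.088, -0.0, 0.996], [0.0, -1.0, -0.0]]
ft_force: [-0.0, 0.4, -2.1]
opening: 0.0253
[0.48784574 0.07066111 0.08866887] 0.024858223823434146 [ 0.3442706   0.31877592 -1.89786842] [-0.09435216  0.03273494  0.02717096]
```

View pics/b10.png

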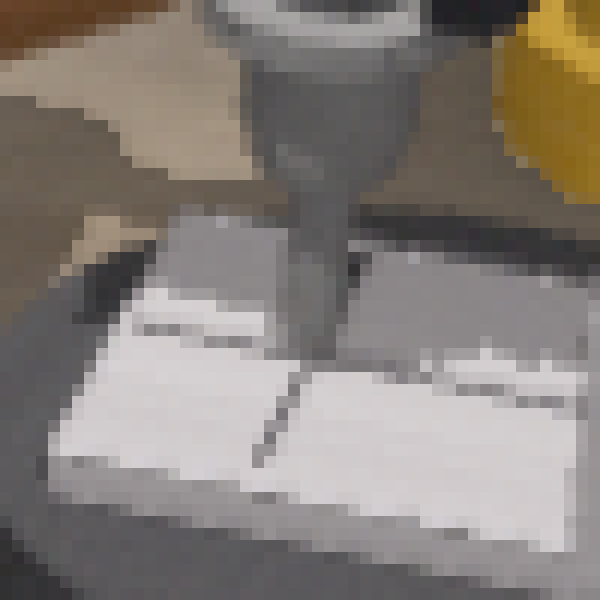

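Just above contact the point is at px (371.5,269.6) and the crossing at (370.7,269.9), about 1 mm apart. I shift +0.8 mm along x and press.

```bash
python3 -m crank '[[[0,0,0,0.8,0,0,-1],[0,0,0,0,1.5,0,-1],[0,0,0,0,1,0,-1],[0,0,0,0,0,0,-1]]]';python3 -m crank '[[[0,0,0,0,1,0,-1],[0,0,0,0,1,0,-1],[0,0,0,0,0,0,-1]]]'
```

```text
t: 18.23
tool_pos: [0.489, 0.0707, 0.0867]
ee_rot: [[0.996, 0.001, -0.088], [0.088, -0.0, 0.996], [0.001, -1.0, -0.0]]
ft_force: [-1.3, -0.2, 6.8]
opening: 0.0252
t: 18.6
tool_pos: [0.489, 0.0707, 0.085]
ee_rot: [[0.996, 0.002, -0.088], [0.088, -0.0, 0.996], [0.002, -1.0, -0.0]]
ft_force: [-2.0, -0.0, 9.6]
opening: 0.0253
```

```bash
python3 -m crank '[[[0,0,0,0,1.2,0,-1],[0,0,0,0,1.2,0,-1],[0,0,0,0,1.2,0,-1],[0,0,0,0,1.2,0,-1],[0,0,0,0,0,0,-1]]]'
```

```text
t: 19.23
tool_pos: [0.4889, 0.0708, 0.08]
ee_rot: [[0.996, 0.001, -0.088], [0.088, -0.0, 0.996], [0.001, -1.0, -0.0]]
ft_force: [-1.4, 0.1, 5.9]
opening: 0.0251
```

```bash
python3 -m crank '[[[0,0,0,0,1,0,-1],[0,0,0,0,1,0,-1],[0,0,0,0,0,0,-1]]]'
python3 - <<'E'
from h import *
o=grab('side','side11');s=monitor.sense();print(s['tool_pos'],s['opening'],s['ft_force'],s['torque'])
b=o['frame'][190:290,325:425]
cv2.imwrite('pics/b11.png',cv2.resize(b,(600,600),interpolation=0)[:,:,::-1])
E
```

```text
t: 19.6
tool_pos: [0.4887, 0.0708, 0.0775]
ee_rot: [[0.996, 0.0, -0.088], [0.088, 0.0, 0.996], [0.0, -1.0, 0.0]]
ft_force: [-0.4, 0.9, 2.7]
opening: 0.025
[0.48874299 0.0707567  0.07742929] 0.02482471006716042 [-0.70444274  0.61913703  2.60145089] [ 0.04544709  0.08595762 -0.0762561 ]
```

View pics/b11.png

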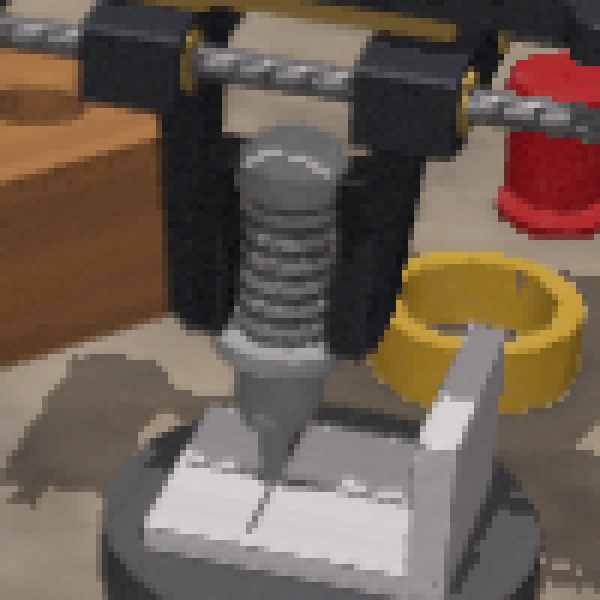

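The force fell from about 11.6 N to under 5 N past 8.5 mm of travel, and the tip is visibly pushed in at the crossing, so it snapped. I lift straight up.

```bash
python3 -m crank '[[[0,0,0,0,-4,0,-1],[0,0,0,0,-8,0,-1],[0,0,0,0,-15,0,-1],[0,0,0,0,-25,0,-1],[0,0,0,0,-27,0,-1],[0,0,0,0,-8,0,-1],[0,0,0,0,0,0,-1]]]'
python3 - <<'E'
from h import *
s=monitor.sense();R=s['ee_rot'];p=s['tool_pos'];print(p,s['ft_force'],(R.T@(np.array([.606,-.0494,.166])-p)*1000).round(1))
E
```

```text
t: 20.52
tool_pos: [0.4884, 0.0707, 0.164]
ee_rot: [[0.996, -0.0, -0.088], [0.088, -0.0, 0.996], [-0.0, -1.0, 0.0]]
ft_force: [-0.2, -0.4, -2.3]
opening: 0.0248
[0.48841306 0.0707222  0.16396897] [-0.15263686 -0.42676202 -2.32004433] [ 106.6   -2.1 -130. ]
```

```bash
python3 -m crank '[[[0,0,0,15,0,-19,-1],[0,0,0,23,0,-28,-1],[0,0,0,23,0,-28,-1],[0,0,0,23,0,-28,-1],[0,0,0,15,0,-18,-1],[0,0,0,7.6,0,-9,-1],[0,0,0,0,0,0,-1],[0,0,0,0,0,0,-1]]]'
python3 - <<'E'
from h import *
o=grab('side','side12');s=monitor.sense();R=s['ee_rot'];p=s['tool_pos'];print(p,s['ft_force'],(R.T@(np.array([.606,-.0494,.166])-p)*1000).round(1))
b=o['frame'][130:255,270:395]
cv2.imwrite('pics/b12.png',cv2.resize(b,(600,600),interpolation=2)[:,:,::-1])
E
python3 axis.py side12 318 345 115 205
```

```text
t: 21.52
tool_pos: [0.6056, -0.0486, 0.1641]
ee_rot: [[0.996, -0.001, -0.088], [0.088, 0.0, 0.996], [-0.001, -1.0, 0.0]]
ft_force: [0.3, 0.4, -2.6]
opening: 0.0251
[ 0.60568925 -0.04865035  0.16430391] [-0.55448489 -0.28525553 -2.40806767] [ 0.2 -1.7 -0.8]
117 336.0 6 exp u 331.5 P [ 0.6068 -0.0549  0.2131]
120 333.5 16 exp u 331.4 P [ 0.6011 -0.0427  0.2123]
123 332.0 17 exp u 331.4 P [ 0.5998 -0.0389  0.2089]
126 330.5 14 exp u 331.3 P [ 0.6013 -0.037   0.2046]
129 331.0 13 exp u 331.3 P [ 0.6015 -0.0395  0.1984]
132 332.0 13 exp u 331.2 P [ 0.5993 -0.039   0.1937]
135 331.0 12 exp u 331.1 P [ 0.6008 -0.0404  0.1887]
138 331.5 12 exp u 331.1 P [ 0.6    -0.0395  0.1836]
141 331.0 13 exp u 331.0 P [ 0.6012 -0.0396  0.1787]
144 331.0 13 exp u 330.9 P [ 0.6015 -0.0391  0.1736]
147 330.5 12 exp u 330.9 P [ 0.6026 -0.0398  0.1689]
150 328.5 14 exp u 330.8 P [ 0.6054 -0.0388  0.163 ]
153 331.5 20 exp u 330.7 P [ 0.5978 -0.0336  0.1602]
156 331.5 14 exp u 330.7 P [ 0.6001 -0.0402  0.1529]
159 331.0 13 exp u 330.6 P [ 0.6009 -0.0408  0.1478]
162 331.5 11 exp u 330.5 P [ 0.5996 -0.0403  0.1426]
165 331.5 6 exp u 330.5 P [ 0.6006 -0.0409  0.1373]
168 331.5 4 exp u 330.4 P [ 0.603  -0.0469  0.1296]
171 331.0 5 exp u 330.4 P [ 0.6045 -0.0474  0.1239]
174 331.0 5 exp u 330.3 P [ 0.6031 -0.0458  0.1194]
177 330.5 4 exp u 330.2 P [ 0.6039 -0.0465  0.1137]
```

View pics/b12.png

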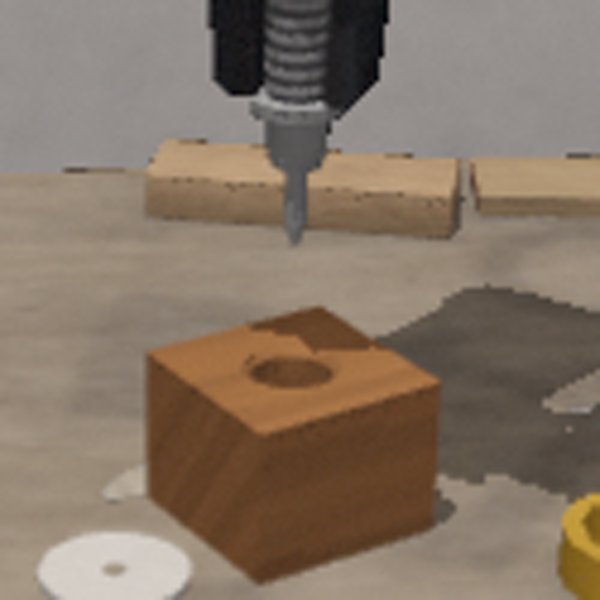

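```bash
python3 -m crank '[[[0,0,0,0.2,15,-0.8,-1],[0,0,0,0,20,0,-1],[0,0,0,0,15,0,-1],[0,0,0,0,8,0,-1],[0,0,0,0,0,0,-1]]]'; python3 -m crank '[[[0,0,0,0,8,0,-1],[0,0,0,0,8,0,-1],[0,0,0,0,8,0,-1],[0,0,0,0,6,0,-1],[0,0,0,0,4,0,-1],[0,0,0,0,0,0,-1],[0,0,0,0,0,0,-1]]]'
```

```text
t: 22.2
tool_pos: [0.6064, -0.0501, 0.1059]
ee_rot: [[0.996, -0.001, -0.088], [0.088, 0.0, 0.996], [-0.001, -1.0, 0.0]]
ft_force: [-0.4, -0.3, -2.1]
opening: 0.0245
t: 23.08
tool_pos: [0.6066, -0.0502, 0.0726]
ee_rot: [[0.996, 0.0, -0.088], [0.088, -0.0, 0.996], [0.0, -1.0, -0.0]]
ft_force: [0.4, -0.0, -2.3]
opening: 0.0252
```

```bash
python3 -m crank '[[[0,0,0,-0.4,2.5,0.6,-1],[0,0,0,0,2,0,-1],[0,0,0,0,1,0,-1],[0,0,0,0,0.6,0,-1],[0,0,0,0,0,0,-1],[0,0,0,0,0,0,-1]]]'
```

```text
t: 23.82
tool_pos: [0.6061, -0.0497, 0.0665]
ee_rot: [[0.996, 0.0, -0.088], [0.088, -0.0, 0.996], [0.0, -1.0, -0.0]]
ft_force: [-1.1, -1.0, 2.8]
opening: 0.0249
```

```bash
python3 -m crank '[[[0,0,0,0,0,0,-0.35],[0,0,0,0,0,0,-0.2],[0,0,0,0,0,0,0],[0,0,0,0,0,0,0.1],[0,0,0,0,0,0,0.1],[0,0,0,0,0,0,0.1]]]'
python3 - <<'E'
from h import *
o=grab('side','side13');s=monitor.sense();print(s['tool_pos'],s['opening'],s['ft_force'])
b=o['frame'][130:255,270:395]
cv2.imwrite('pics/b13.png',cv2.resize(b,(600,600),interpolation=2)[:,:,::-1])
E
```

```text
t: 24.58
tool_pos: [0.606, -0.0496, 0.0662]
ee_rot: [[0.996, -0.0, -0.088], [0.088, 0.0, 0.996], [-0.0, -1.0, 0.0]]
ft_force: [0.8, -0.9, 0.5]
opening: 0.0485
[ 0.60606456 -0.04959813  0.06622931] 0.0480802730020927 [-0.25661301 -0.04032776  0.20493025]
```

View pics/b13.png

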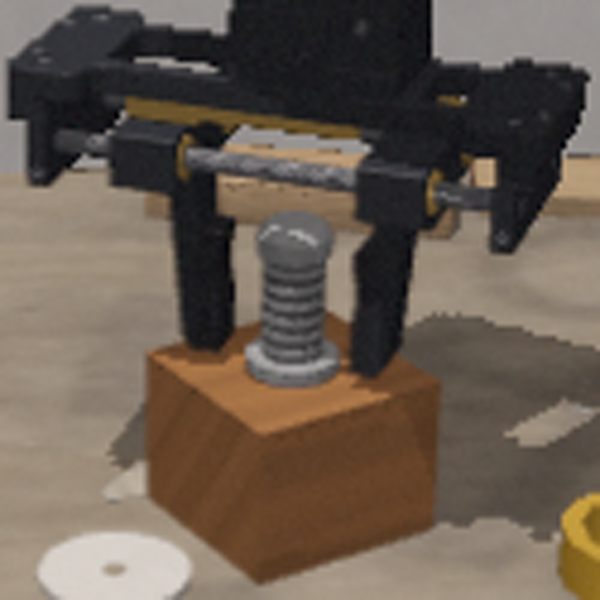

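The punch stands upright in the stand with the fingers clear on both sides. I retreat upward, then to the side.

```bash
python3 -m crank '[[[0,0,0,0,-15,0,0.1],[0,0,0,0,-30,0,0.1],[0,0,0,0,-40,0,0.1],[0,0,0,0,-40,0,0.1],[0,0,0,0,-15,0,0.1],[0,0,0,-40,0,-10,0.1],[0,0,0,-45,0,-12,0.1],[0,0,0,-45,0,-12,0.1],[0,0,0,-40,0,-10,0.1],[0,0,0,0,0,0,0.1]]]'; python3 -m crank '[[[0,0,0,0,0,0,0.1],[0,0,0,0,0,0,0.1]]]'
python3 - <<'E'
from h import *
grab('side','side14');grab('top','top14')
for t,t0 in(('top14','top3'),('side14','side3')):
    a,b=load(t)['frame'].astype(int),load(t0)['frame'].astype(int)
    o=load(t);C=cloud(o);v,u=np.mgrid[:480,:640]
    W=(385,425,175,215) if t[0]=='t' else (318,345,170,215)
    hi=(u>W[0])&(u<W[1])&(v>W[2])&(v<W[3])&(C[...,2]>.105)&(C[...,2]<.13)
    print(t,'cap',cv2.minEnclosingCircle(C[hi][:,:2].astype(np.float32)*1000),np.percentile(C[hi][:,2],98))
    g=cv2.cvtColor(o['frame'],cv2.COLOR_RGB2GRAY);p=(324,272) if t[0]=='t' else (370,269)
    c=cv2.cornerSubPix(g,np.array([[p]],np.float32),(5,4),(-1,-1),(3,50,.01)).reshape(2);print('cross',c,plane(o,[c],.032))
    W=(285,330,178,222) if t[0]=='t' else (270,315,236,290)
    m=(u>W[0])&(u<W[1])&(v>W[2])&(v<W[3])&(C[...,2]>.048)&(C[...,2]<.062);print('spool',cv2.minAreaRect(C[m][:,:2].astype(np.float32)*1000))
x=load('top14')['frame'][160:320,280:440];y=load('side14')['frame'][170:310,300:440]
cv2.imwrite('pics/z14.png',np.hstack([cv2.resize(x,(400,400)),cv2.resize(y,(400,400))])[:,:,::-1])
E
```

```text
t: 25.88
tool_pos: [0.4387, -0.1086, 0.2061]
ee_rot: [[0.996, -0.001, -0.086], [0.086, 0.0, 0.996], [-0.001, -1.0, 0.001]]
ft_force: [-0.2, -0.4, 0.5]
opening: 0.0487
t: 26.12
tool_pos: [0.4413, -0.1082, 0.206]
ee_rot: [[0.996, -0.0, -0.089], [0.089, 0.0, 0.996], [-0.0, -1.0, 0.0]]
ft_force: [0.6, 0.4, -0.4]
opening: 0.0486
top14 cap ((606.9146728515625, -51.40385818481445), 13.565159797668457) 0.11840473788268083
cross [323.50262 272.1797 ] [[0.48994386 0.06845254 0.032     ]]
spool ((604.1554565429688, 97.09542846679688), (47.28993606567383, 47.18583679199219), 11.713260650634766)
side14 cap ((604.0875244140625, -46.73545455932617), 12.84402084350586) 0.1152336861601874
cross [370.4335  269.50586] [[0.48646611 0.07201624 0.032     ]]
spool ((602.0167846679688, 98.33535766601562), (46.9062385559082, 49.697105407714844), 38.74636459350586)
```

View pics/z14.png

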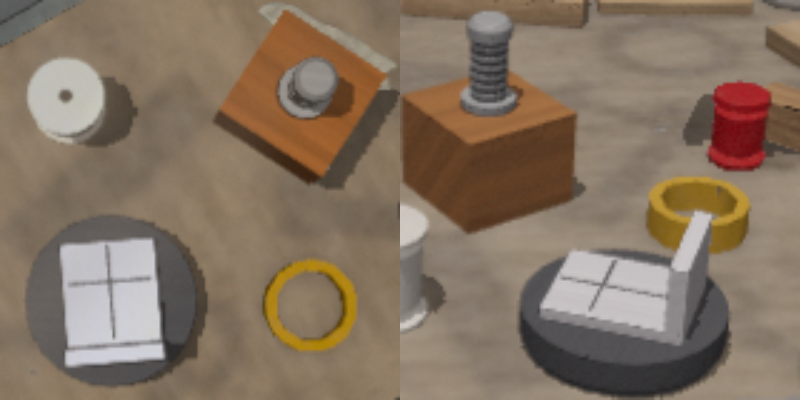

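Both views show the bracket unmoved on the block, the punch upright in its stand at its original height, and the spool in place.

```bash
python3 -c "
from rig import finish_job
print(finish_job())"
```

```text
the job is handed in; nothing more can be done
None
```

I set the bracket base-down on the middle of the bench block, punched the cross once, and put the punch back upright in its stand. I handed the job in at about 26 s; `finish_job()` gives no verdict.

**Punch:** Just before contact, the side view showed the point about 1 mm from the crossing, and I then moved it 0.8 mm closer. An earlier depth estimate had put it up to 2 mm off, still inside the 5 mm allowed. The force rose to about 11.6 N, then fell below 5 N after about 11 mm of travel, so the spring snapped. I pressed only once, and the point touched nothing else.

**Last checks:**
- **Bracket:** the crossing was within 0.1 mm of where it was before punching, in both views.
- **Punch:** upright, with its cap at the same height and within about 1 mm of its starting position.
- **Spool:** within 1 mm of its starting position.
- **Robot:** the arm and gripper were clear of everything.

**Readings that disagreed:**
- The gripper read about 25 mm on the 22 mm punch grip, with a few newtons upward on the tool. Opening and gripping again 1.6 mm lower gave the same reading, so I never found the cause. The images showed the punch upright and it did not slip.
- The two cameras differ by 3–4 mm, so I placed the point using measurements within one view, not across both.

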